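# Draw the red specimen bin out of the packed rack and set it on the scale

## Task

The two mortar cubes in the red bin are due for weighing. Raise the front of the red bin by its grip rim so that it tips back and clears the rack's front lip under the low upper shelf, draw it out of the row, and set it down level on the middle of the scale's pan, the right way up with both cubes still in it. Leave the blue bins in their places in the rack, and let go of the bin.

Things in the scene. Friction and masses are not known exactly. Their poses are not given: they have to be found in the camera images.
- red_bin: Open red plastic specimen bin in the packed row, 155 mm long (its x), 60 wide (y), 80 high (z), walls and bottom 2.5 mm, 0.15 kg empty, about 0.7 kg loaded. Origin at the centre of its underside; x to its rear, -x to its front (out of the rack, towards the robot). Side walls 66 mm high over the front 47 mm, 80 mm behind; 60 mm across for a grip once it stands free. Centre of mass at x about +17 mm.
- red_rim (a point): Middle of the top of the red bin's grip rim, on its lower front wall: bin x = -72.5 mm, 66 mm above its underside. The rim runs right across the bin, 10 mm thick (x), 18 mm tall, and can be pinched from above, one finger in front of it and one inside the bin. Inside, the 36 mm behind the rim are empty, 55 mm wide; then come the cubes. Axes as the bin's.
- cube_1: brown mortar test cube, 51 mm on a side, 0.27 kg, lying loose in the red bin; origin at the centre of its underside. It stands against the rear wall.
- cube_2: brown mortar test cube, 51 mm on a side, 0.27 kg, lying loose in the red bin; origin at the centre of its underside. It stands in front of the other.
- rack: Grey steel bench rack, fixed, 198 mm deep (x), 319 wide (y). Five bins stand in it side by side, lengthwise front to back, 62 mm apart (2 mm gaps), the middle one at its y = 0. Origin at its foot, under the middle of that bin; x to the rear, open front at -x. Floor 8 mm above the worktop. Behind the bins a stop rail 24 mm high, open above. Nothing rises over 45 mm in front of x = 17 mm but the bins.
- rack_lip (a point): Middle of the top edge of the rack's front retaining lip: rack x = -83 mm, 24 mm above the worktop. The lip, 3 mm thick, runs along the whole front and rises 16 mm above the rack's floor, so bins cannot slide out. Axes as the rack's.
- rack_shelf (a point): Middle of the lower front edge of the rack's upper shelf: rack x = 17 mm, 101 mm above the worktop, just 13 mm over the tops of the bins and covering their rear 60 mm: a bin cannot go straight up over the lip, its front must rise some 18 to 32 mm with its rear left on the floor. On the shelf stand jars and a box up to 195 mm above the worktop, at rack x > 40 mm.
- scale: Flat lilac electronic scale, fixed, 198 mm (its x) by 146 mm (y); its top is level, 17 mm above the worktop. Origin at the centre of its underside, z up. Its display is at the -x end, facing the robot.
- scale_pan (a point): Middle of the scale's square weighing pan (about 135 mm square, flush with the rest of the top): scale x = +27 mm, on the top. Axes as the scale's.
- bin_a: one of four blue specimen bins in the rack, the same shape and size as the red one, with its own load (about 0.5 to 0.7 kg in all); stays in its place. Origin and axes as for the red bin.
- bin_b: one of four blue specimen bins in the rack, the same shape and size as the red one, with its own load (about 0.5 to 0.7 kg in all); stays in its place. Origin and axes as for the red bin.
- bin_c: one of four blue specimen bins in the rack, the same shape and size as the red one, with its own load (about 0.5 to 0.7 kg in all); stays in its place. Origin and axes as for the red bin.
- bin_d: one of four blue specimen bins in the rack, the same shape and size as the red one, with its own load (about 0.5 to 0.7 kg in all); stays in its place. Origin and axes as for the red bin.
Mind the look-alikes: they are no part of the job. Leave any pink look-alike of the cube_2 alone.

How it is judged (in metres and radians):
On the way, in this order (a step that is already met when the one before it is completed fails the run):
1. the red bin is tipped back with its front raised, still in its place in the row (angle between red_bin's own z axis and vertical above 0.06 rad and x of red_bin in the frame of rack above -0.06 m), for 0.1 s.
2. the red bin is drawn clear of the rack's front lip (x of red_bin in the frame of rack below -0.155 m), for 0.1 s.
At the end, for the whole second after the job is handed in: The red bin stands level (within 0.06 rad) and still on the scale's top, its middle within 30 mm of the middle of the pan, with both cubes lying in it; each blue bin stands level within 20 mm of where it was (horizontal distance between red_bin and scale_pan below 0.03 m and z of red_bin in the frame of scale between 0.012 and 0.023 m and angle between red_bin's own z axis and vertical below 0.06 rad and linear speed of red_bin below 0.02 m/s and x of cube_1 in the frame of red_bin between -0.08 and 0.08 m and y of cube_1 in the frame of red_bin between -0.03 and 0.03 m and z of cube_1 in the frame of red_bin between -0.02 and 0.02 m and x of cube_2 in the frame of red_bin between -0.08 and 0.08 m and y of cube_2 in the frame of red_bin between -0.03 and 0.03 m and z of cube_2 in the frame of red_bin between -0.02 and 0.02 m and distance of each of bin_a, bin_b, bin_c, bin_d from where it was at the start of the episode below 0.02 m and angle between each of bin_a, bin_b, bin_c, bin_d's own z axis and vertical below 0.1 rad); the robot touches nothing.
It fails at once if the red bin is tipped so far that it would spill its cubes (over 0.6 rad) (angle between red_bin's own z axis and vertical above 0.6 rad).
It fails at once if a blue bin is pulled or knocked out of its place (over 40 mm) (distance of any of bin_a, bin_b, bin_c, bin_d from where it was at the start of the episode above 0.04 m).
It also fails if it takes over 64 s, if anything falls off the work surface, if the arm or the gripper's body presses on something with over 40 N, if the wrist force passes 120 N, or if a joint passes its speed limit or range.

## Robot

A 6-joint arm with a two-finger parallel gripper is mounted at the origin on a cart in front of the work surface, level with it; the furniture and walls round the work are solid. World frame = base frame: x ahead of the robot, y to its left, z up, the work surface at z = 0. Lengths are in mm, angles in rad, forces in N, time in s.
With the tool pointing down it reaches from about 350 to 975 mm from the base axis. Payload 7.1 kg.
Tool frame: the origin (TCP) lies between the finger pads; the fingertips stand 8 mm ahead of it and the grasp point (between the pads) lies 11 mm behind it; x points along the fingers, y is the direction in which the jaws open and shut, and the axes are right-handed (so a half turn about x gives the same grasp; the last joint's range is limited). The gripper opens to 88 mm and grips with 3 to 60 N. Pads are 20 mm wide; open, the fingers measure 115 mm over their backs; the gripper's body (75 mm by 178 mm) begins 61 mm behind the grasp point.
Start: joints at [-1.219, 0.423, 1.63, -0, 1.089, -0.019], TCP at [226.492, -582.5, 204.875] pointing down, gripper open.
Joint ranges: [-3, 3], [-0.9, 2.11], [0.09, 2.58], [-1.31, 4.45], [0.11, 2.69], [-2.54, 2.54]. Speed limits (rad/s): [2.39, 2.39, 3.01, 3.14, 3.14, 3.14].

## Interface

Orientations are given as a rotation vector (axis times angle).
In Python, from workcell import ctrl gives the robot as it stands.
- The arm moves only by the tool apply_moves, never from a script. Its argument "increments" is a list of rows, each an object with "gripper": the opening in per cent of the stroke, from 0 (shut) to 100 (fully open); "delta_pos": the shift along the tool's x, y, z in cm, a list of three; "dr": the turn, a rotation vector about the tool's x, y, z in rad, a list of three. In form: [{"gripper": gripper, "delta_pos": [dx, dy, dz], "dr": [ax, ay, az]}, ...]. A call has exactly 5 rows; each row shifts and turns the commanded pose from where the row before left it, along the tool's axes as they then stand; what a row does not reach is not made up. A row lasts 1/12 s, in which the tool goes at most 41.7 mm and 7.16 degrees, less where a joint would pass 70% of its speed; a pose out of reach is approached as far as the arm can. A call with a gripper value outside its range is refused whole. The fingers move at their own pace and stop on an object; the grip force is fixed at half the most. Time passes only in rows, so rows that do not move let the fingers close, or fill a call up. It gives the time, the measured TCP pose, the force and the opening at its end, in the units of the state.
- ctrl.get_obs(): the state, without advancing time (a new reading comes with each control period).
- ctrl.get_image(name): name is "scene" or "top" or "wrist"; returns a dict with "img" (384x512x3 uint8, red, green, blue), "range_z" (384x512 float32, mm along the optical axis (not along the pixel's ray), 0 where there is no reading), "mtx" (3x3 intrinsics, pixels), "rvec" (rotation vector, rad) and "tvec" (3), from world to camera coordinates, as OpenCV has them. Camera axes: x right, y down, z forward; pixel columns grow to the right and rows downward; lengths in mm; the calibration is good to about 2 mm. The wrist camera is an equidistant fisheye: a pixel r from the principal point sees the ray r / f radians off the axis. A picture is of the moment at which its call begins.
- ctrl.close_job(): hands the job in, once; it reports no verdict.
The state is a dict: "t": time; "qpos": joint angles; "qvel": joint speeds; "joint_torque": joint torques, N m; "ee_pos": TCP position; "orientation": TCP orientation; "ft_force": force on the tool from outside, world axes, zero at the start; "moment": the same for the moment, N m; "width": finger opening in mm.
Only numpy, scipy, OpenCV 4.12 (cv2) and the standard library are available. Lean on these libraries where they do the work, as an engineer would, in place of code of your own. Each camera call takes 0.05 s, during which the arm holds its last target. There are 200 camera calls.

## Working session

There is one attempt and no reset: what is moved stays moved. The work goes in short steps, Python scripts to look and compute and a tool call to move; the robot and the scene stay as the last step left them, time stands still between calls to the robot, and variables do not carry over. Pictures are saved under pics/ and viewed, about 8 in all and at most 12, crops included, and the job is handed in when it is done.

Besides the shell and the picture viewer there is one more tool, called as name([rows], argument=value, ...), one row to a line, values as JSON. apply_moves: Moves the arm, as the interface text tells. Its arguments: {"type":"object","properties":{"increments":{"type":"array","items":{"type":"object","properties":{"gripper":{"type":"number"},"delta_pos":{"type":"array","items":{"type":"number"}},"dr":{"type":"array","items":{"type":"number"}}}}}},"required":["increments"]}

```bash
mkdir -p pics
cat > h.py <<'E'
import numpy as np, cv2
from workcell import ctrl
from scipy.spatial.transform import Rotation as R
def cap(n):
    d=ctrl.get_image(n); return d
def cloud(d):
    z=d["range_z"].astype(float); K=d["mtx"]; v,u=np.indices(z.shape)
    P=np.stack([(u-K[0,2])/K[0,0]*z,(v-K[1,2])/K[1,1]*z,z],-1)
    Rm=cv2.Rodrigues(np.array(d["rvec"],float))[0]; t=np.array(d["tvec"],float).ravel()
    W=(P-t)@Rm; W[z<=0]=np.nan
    return W
def save(d,f): cv2.imwrite(f,d["img"][:,:,::-1])
E
python3 - <<'E'
from h import *
for n in("top","scene"):
    d=cap(n); np.savez(f"{n}.npz",**d); save(d,f"pics/{n}.png"); print(n,d["mtx"],d["rvec"],d["tvec"])
o=ctrl.get_obs(); print(o)
E
```

```text
top [[381.60585797   0.         252.78665909]
 [  0.         381.60585797 188.61150486]
 [  0.           0.           1.        ]] [ 2.14149665 -2.18405347  0.11702001] [  20.99278854  626.18086054 1015.02653985]
scene [[368.66410347   0.         255.64148005]
 [  0.         368.66410347 188.43351961]
 [  0.           0.           1.        ]] [ 1.07893228 -2.33863598  1.10196792] [397.06063919 379.48532457 543.98592529]
{'t': 0.1, 'qpos': array([-1.21898377e+00,  4.23766167e-01,  1.63058369e+00,  1.19481105e-05,
        1.08858062e+00, -1.90097630e-02]), 'qvel': array([-0.00013312, -0.00027885, -0.00316443,  0.00128168, -0.00033236,
       -0.00092936]), 'joint_torque': array([-1.68815527e-04, -5.45615780e+01, -2.74327898e+01,  6.45399769e-02,
        1.88244029e-02, -2.12491972e-05]), 'ee_pos': array([ 226.3357057 , -582.0346864 ,  204.19008872]), 'orientation': array([ 2.01920708,  0.38012552, -2.01964093]), 'ft_force': array([ 0.11593124, -0.36079532,  0.29492222]), 'moment': array([ 0.0184648 , -0.00576451, -0.0195622 ]), 'width': 87.69112471431961}
```

View pics/top.png

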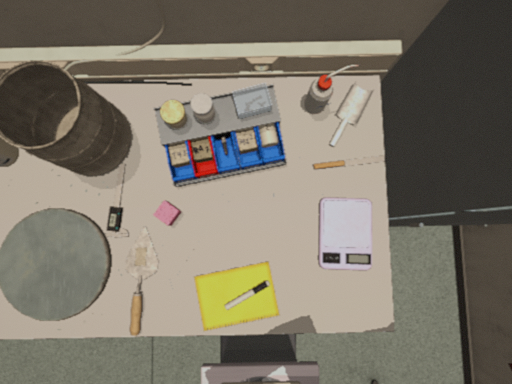

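View pics/scene.png

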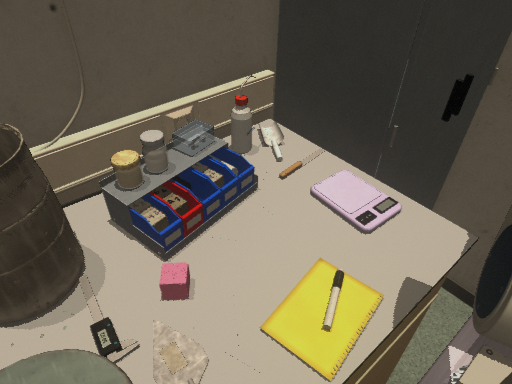

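Top view: the only red bin is at about (203,155), second from the left in the row. The pink cube at (167,212) on the table is the decoy. The scale is at (346,234), with its display at the bottom (robot side).

Run:
```python
from h import *
d=dict(np.load("top.npz")); W=cloud(d); hsv=cv2.cvtColor(d["img"],cv2.COLOR_RGB2HSV)
H,S,V=[hsv[...,i].astype(int) for i in range(3)]
v,u=np.indices(H.shape)
roi=(u>150)&(u<300)&(v>80)&(v<195)
blue=(H>100)&(H<130)&(S>120)&roi; red=((H<6)|(H>172))&(S>150)&roi&(v>120)
print("blue,red px",blue.sum(),red.sum())
hi=(blue|red)&(W[...,2]>68)&(W[...,2]<95)
P=W[hi]; r=cv2.minAreaRect(P[:,:2].astype(np.float32)); print("bins rect",r,cv2.boxPoints(r))
rr=red&(W[...,2]>60)&(W[...,2]<95); Q=W[rr]; r2=cv2.minAreaRect(Q[:,:2].astype(np.float32)); print("red rect",r2, cv2.boxPoints(r2))
# scale
m=(H>120)&(H<165)&(S>15)&(V>120)&(u>310)&(u<380)&(v>190)&(v<280)
m=m|((W[...,2]>10)&(W[...,2]<30)&(u>310)&(u<380)&(v>190)&(v<280))
P=W[m]; P=P[(P[:,2]>10)&(P[:,2]<26)]; r=cv2.minAreaRect(P[:,:2].astype(np.float32)); print("scale",r,np.median(P[:,2]),cv2.boxPoints(r))
# depth-free: pixel rect of scale & cast on z=17
def cast(px,z):
    Rm=cv2.Rodrigues(d["rvec"])[0]; t=d["tvec"].ravel(); c=-Rm.T@t
    ray=(np.c_[px,np.ones(len(px))]@np.linalg.inv(d["mtx"]).T)@Rm
    return c+ray*((z-c[2])/ray[:,2])[:,None]
for nm,mm,z in(("scale",m&(V>150),17),):
    c=max(cv2.findContours(mm.astype(np.uint8),0,2)[0],key=cv2.contourArea); b=cv2.boxPoints(cv2.minAreaRect(c)); w=cast(b,z)
    print(nm,b,w,w.mean(0))
d2=d["img"][80:195,145:300]; cv2.imwrite("pics/c1.png",cv2.resize(d2[:,:,::-1],None,fx=5,fy=5,interpolation=2))
print("table z",np.nanmedian(W[200:260,200:300,2]))
```

```text
blue,red px 1992 408
bins rect ((722.4628295898438, 79.40396118164062), (100.096923828125, 310.2320861816406), 11.225860595703125) [[643.17444  221.80894 ]
 [703.56946  -82.487595]
 [801.7512   -63.001022]
 [741.3562   241.29552 ]]
red rect ((713.975830078125, 141.89498901367188), (101.98394775390625, 58.863887786865234), 10.135523796081543) [[658.6003  161.89421]
 [668.9589  103.94893]
 [769.3514  121.89577]
 [758.99274 179.84105]]
scale ((500.3504943847656, -243.96102905273438), (146.01657104492188, 197.85635375976562), 86.99478149414062) 18.93556519891206 [[ 397.73077 -311.68243]
 [ 595.31506 -322.05542]
 [ 602.9702  -176.23962]
 [ 405.38593 -165.86664]]
scale [[319. 197.]
 [371. 197.]
 [371. 269.]
 [319. 269.]] [[ 601.24681338 -175.49998644   17.        ]
 [ 598.37686119 -320.33947195   17.        ]
 [ 401.2082036  -309.73854602   17.        ]
 [ 403.91286911 -167.86753219   17.        ]] [ 501.18618682 -243.36138415   17.        ]
table z 0.6979620547392597
```

View pics/c1.png

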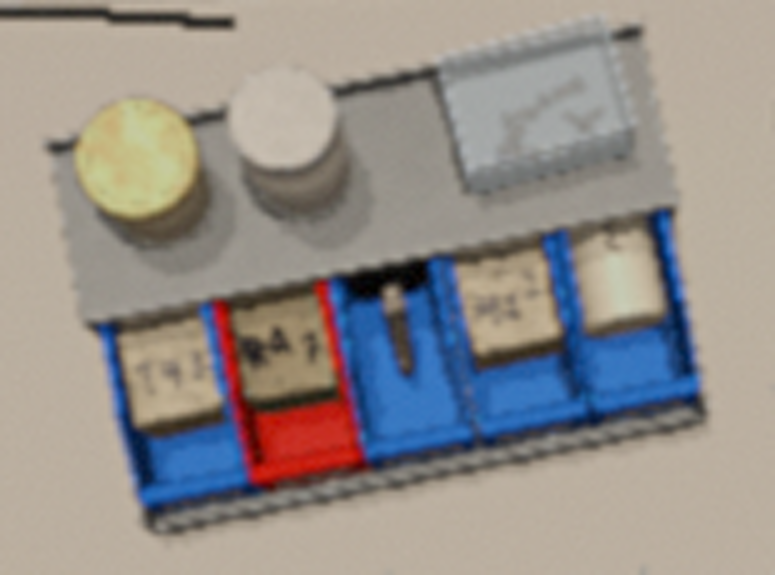

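The crop confirms it: the red bin (front edge at about crop (310,475)) is the second from the left, with brown cube RA7 visible in it. Its front-wall centre is about (662,131) and the rack yaw is about 11.2°. The scale rectangle comes to 146x198, which matches the sizes given. Next I plan the approach.

```bash
cat >> h.py <<'E'
import json
YAW=np.radians(11.0)
def toolR(yaw,pitch=0,flip=0,across=False):
    """x down; y along bin x (or across). pitch>0 = bin front raised (tips back)."""
    b=R.from_euler('z',yaw)*R.from_euler('y',-pitch)   # bin frame; see sign check
    ex,ey,ez=b.as_matrix().T
    y=ey if across else ex
    y=-y if flip else y
    x=-ez; return R.from_matrix(np.c_[x,y,np.cross(x,y)])
def plan(targets,start=None):
    """targets: (pos mm, Rotation, nrows, gripper%)"""
    o=ctrl.get_obs(); p=np.array(o["ee_pos"]); r=R.from_rotvec(o["orientation"])
    if start: p,r=start
    rows=[]
    for pt,rt,n,g in targets:
        for k in range(n):
            f=1/(n-k); dp=r.inv().apply((np.array(pt)-p)*f)/10; dr=(r.inv()*rt).as_rotvec()*f
            dp=np.round(dp,2); dr=np.round(dr,3)
            p=p+r.apply(dp*10); r=r*R.from_rotvec(dr)
            rows.append({"gripper":g,"delta_pos":dp.tolist(),"dr":dr.tolist()})
    while len(rows)%5: rows.append({"gripper":rows[-1]["gripper"],"delta_pos":[0,0,0],"dr":[0,0,0]})
    for i in range(0,len(rows),5): print(json.dumps(rows[i:i+5]),"\n")
    print("end",p,r.as_matrix().round(3).tolist())
    return p,r
E
python3 - <<'E'
from h import *
o=ctrl.get_obs(); r=R.from_rotvec(o["orientation"]); print(r.as_matrix().round(3))
for f in(0,1): print(f,np.degrees((r.inv()*toolR(YAW,0,f)).as_rotvec()), toolR(YAW,.15,f).as_matrix().round(3).tolist())
f=min((0,1),key=lambda f:(r.inv()*toolR(YAW,0,f)).magnitude())
plan([([667,132,160],toolR(YAW,0,f),30,34)])
E
```

```text
[[-0.     0.362 -0.932]
 [ 0.001 -0.932 -0.362]
 [-1.    -0.001 -0.   ]]
0 [-7.97537515e+01 -5.50492578e-02  6.23991975e-02] [[0.147, 0.971, 0.191], [0.029, 0.189, -0.982], [-0.989, 0.149, -0.0]]
1 [1.00246219e+02 6.55259708e-02 5.78077315e-02] [[0.147, -0.971, -0.191], [0.029, -0.189, 0.982], [-0.989, -0.149, 0.0]]
[{"gripper": 34, "delta_pos": [0.15, -1.69, -2.23], "dr": [-0.046, -0.0, 0.0]}, {"gripper": 34, "delta_pos": [0.15, -1.58, -2.31], "dr": [-0.046, -0.0, 0.0]}, {"gripper": 34, "delta_pos": [0.15, -1.47, -2.38], "dr": [-0.046, -0.0, 0.0]}, {"gripper": 34, "delta_pos": [0.15, -1.36, -2.44], "dr": [-0.046, -0.0, 0.0]}, {"gripper": 34, "delta_pos": [0.15, -1.25, -2.5], "dr": [-0.046, -0.0, 0.0]}] 

[{"gripper": 34, "delta_pos": [0.15, -1.13, -2.56], "dr": [-0.046, -0.0, 0.0]}, {"gripper": 34, "delta_pos": [0.15, -1.01, -2.61], "dr": [-0.046, -0.0, 0.0]}, {"gripper": 34, "delta_pos": [0.15, -0.89, -2.65], "dr": [-0.047, -0.0, 0.0]}, {"gripper": 34, "delta_pos": [0.15, -0.77, -2.69], "dr": [-0.046, -0.0, 0.0]}, {"gripper": 34, "delta_pos": [0.15, -0.64, -2.72], "dr": [-0.047, -0
[... 993 characters left out ...]
1.02, -2.61], "dr": [-0.046, -0.0, 0.0]}, {"gripper": 34, "delta_pos": [0.15, 1.14, -2.55], "dr": [-0.047, -0.0, 0.0]}, {"gripper": 34, "delta_pos": [0.15, 1.26, -2.5], "dr": [-0.046, -0.0, 0.0]}] 

[{"gripper": 34, "delta_pos": [0.15, 1.37, -2.44], "dr": [-0.047, -0.0, 0.0]}, {"gripper": 34, "delta_pos": [0.15, 1.48, -2.37], "dr": [-0.046, -0.0, 0.0]}, {"gripper": 34, "delta_pos": [0.15, 1.59, -2.3], "dr": [-0.047, -0.0, 0.0]}, {"gripper": 34, "delta_pos": [0.14, 1.7, -2.22], "dr": [-0.046, -0.001, 0.0]}, {"gripper": 34, "delta_pos": [0.15, 1.8, -2.15], "dr": [-0.047, -0.0, 0.0]}] 

end [667.04210192 132.01768592 159.96872137] [[-0.0, 0.982, 0.191], [0.0, 0.191, -0.982], [-1.0, -0.0, -0.0]]
```

apply_moves([
  {"gripper": 34, "delta_pos": [0.15, -1.69, -2.23], "dr": [-0.046, 0, 0]},
  {"gripper": 34, "delta_pos": [0.15, -1.58, -2.31], "dr": [-0.046, 0, 0]},
  {"gripper": 34, "delta_pos": [0.15, -1.47, -2.38], "dr": [-0.046, 0, 0]},
  {"gripper": 34, "delta_pos": [0.15, -1.36, -2.44], "dr": [-0.046, 0, 0]},
  {"gripper": 34, "delta_pos": [0.15, -1.25, -2.5], "dr": [-0.046, 0, 0]},
])

```text
t: 0.52
ee_pos: [300.2, -462.2, 196.9]
orientation: [1.878, 0.584, -1.878]
ft_force: [0.3, -0.3, 0.8]
width: 58.0
```

apply_moves([
  {"gripper": 34, "delta_pos": [0.15, -1.13, -2.56], "dr": [-0.046, 0, 0]},
  {"gripper": 34, "delta_pos": [0.15, -1.01, -2.61], "dr": [-0.046, 0, 0]},
  {"gripper": 34, "delta_pos": [0.15, -0.89, -2.65], "dr": [-0.047, 0, 0]},
  {"gripper": 34, "delta_pos": [0.15, -0.77, -2.69], "dr": [-0.046, 0, 0]},
  {"gripper": 34, "delta_pos": [0.15, -0.64, -2.72], "dr": [-0.047, 0, 0]},
])

```text
t: 0.93
ee_pos: [373.8, -343.2, 189.6]
orientation: [1.727, 0.767, -1.728]
ft_force: [0.6, 1.0, 0.2]
width: 30.7
```

apply_moves([
  {"gripper": 34, "delta_pos": [0.15, -0.52, -2.75], "dr": [-0.046, 0, 0]},
  {"gripper": 34, "delta_pos": [0.15, -0.39, -2.77], "dr": [-0.047, 0, 0]},
  {"gripper": 34, "delta_pos": [0.15, -0.26, -2.78], "dr": [-0.046, 0, 0]},
  {"gripper": 34, "delta_pos": [0.15, -0.13, -2.79], "dr": [-0.047, 0, 0]},
  {"gripper": 34, "delta_pos": [0.15, 0, -2.8], "dr": [-0.046, 0, 0]},
])

```text
t: 1.35
ee_pos: [447.1, -224.2, 182.1]
orientation: [1.57, 0.928, -1.57]
ft_force: [0.8, 0.0, 0.6]
width: 29.9
```

apply_moves([
  {"gripper": 34, "delta_pos": [0.15, 0.13, -2.79], "dr": [-0.047, 0, 0]},
  {"gripper": 34, "delta_pos": [0.15, 0.26, -2.78], "dr": [-0.046, 0, 0]},
  {"gripper": 34, "delta_pos": [0.15, 0.39, -2.77], "dr": [-0.047, 0, 0]},
  {"gripper": 34, "delta_pos": [0.15, 0.52, -2.75], "dr": [-0.046, 0, 0]},
  {"gripper": 34, "delta_pos": [0.15, 0.65, -2.72], "dr": [-0.047, 0, 0]},
])

```text
t: 1.77
ee_pos: [520.5, -105.2, 174.6]
orientation: [1.406, 1.069, -1.406]
ft_force: [0.1, -0.2, -0.6]
width: 29.8
```

apply_moves([
  {"gripper": 34, "delta_pos": [0.15, 0.77, -2.69], "dr": [-0.046, 0, 0]},
  {"gripper": 34, "delta_pos": [0.15, 0.9, -2.65], "dr": [-0.047, 0, 0]},
  {"gripper": 34, "delta_pos": [0.15, 1.02, -2.61], "dr": [-0.046, 0, 0]},
  {"gripper": 34, "delta_pos": [0.15, 1.14, -2.55], "dr": [-0.047, 0, 0]},
  {"gripper": 34, "delta_pos": [0.15, 1.26, -2.5], "dr": [-0.046, 0, 0]},
])

```text
t: 2.18
ee_pos: [594.0, 13.8, 166.9]
orientation: [1.237, 1.191, -1.238]
ft_force: [0.5, 0.6, -0.3]
width: 29.6
```

apply_moves([
  {"gripper": 34, "delta_pos": [0.15, 1.37, -2.44], "dr": [-0.047, 0, 0]},
  {"gripper": 34, "delta_pos": [0.15, 1.48, -2.37], "dr": [-0.046, 0, 0]},
  {"gripper": 34, "delta_pos": [0.15, 1.59, -2.3], "dr": [-0.047, 0, 0]},
  {"gripper": 34, "delta_pos": [0.14, 1.7, -2.22], "dr": [-0.046, 0, 0]},
  {"gripper": 34, "delta_pos": [0.15, 1.8, -2.15], "dr": [-0.047, 0, 0]},
])

```text
t: 2.6
ee_pos: [667.5, 132.7, 159.4]
orientation: [1.064, 1.295, -1.066]
ft_force: [1.4, -0.1, -0.1]
width: 29.9
```

```bash
sed -i "s/R.from_euler('y',-pitch)   # bin frame; see sign check/R.from_euler('y',pitch)/" h.py
cat >> h.py <<'E'
def wcloud(d):
    z=d["range_z"].astype(float); K=d["mtx"]; v,u=np.indices(z.shape)
    x=(u-K[0,2])/K[0,0]; y=(v-K[1,2])/K[1,1]; th=np.hypot(x,y); s=np.where(th>1e-6,np.tan(th)/np.maximum(th,1e-6),1)
    P=np.stack([x*s*z,y*s*z,z],-1); Rm=cv2.Rodrigues(np.array(d["rvec"],float))[0]
    W=(P-np.array(d["tvec"],float).ravel())@Rm; W[(z<=0)|(th>1.4)]=np.nan
    return W
def redmask(d):
    hsv=cv2.cvtColor(d["img"],cv2.COLOR_RGB2HSV); return ((hsv[...,0]<6)|(hsv[...,0]>172))&(hsv[...,1]>150)&(hsv[...,2]>50)
E
python3 - <<'E'
from h import *
print(ctrl.get_obs())
d=cap("wrist"); np.savez("w1.npz",**d); W=wcloud(d); m=redmask(d)
Q=W[m]; Q=Q[np.isfinite(Q).all(1)]
ax=np.array([np.cos(YAW),np.sin(YAW)]); ay=np.array([-ax[1],ax[0]])
q=Q[(Q[:,2]>68)&(Q[:,2]<82)]; a=q[:,:2]@ax; b=q[:,:2]@ay
print(len(Q),len(q)); print("a pct",np.percentile(a,[1,5,25,50,75,95,99]),"b",np.percentile(b,[1,5,50,95,99]),"z",np.percentile(q[:,2],[5,50,95]))
print("expected rim a,b",np.array([667,132])@ax,np.array([667,132])@ay)
save(d,"pics/w1.png")
E
```

```text
{'t': 2.6, 'qpos': array([ 1.78809677e-01,  5.52865807e-01,  1.52899990e+00, -1.78241933e-05,
        1.06064816e+00, -1.55368237e-02]), 'qvel': array([ 0.37431611,  0.3357971 , -0.54320067, -0.0014854 ,  0.20421691,
       -0.19023413]), 'joint_torque': array([ -1.2437449 , -63.61176252, -24.46099877,   0.13349104,
        -0.20250199,   0.28078252]), 'ee_pos': array([667.46809711, 132.72585241, 159.40047887]), 'orientation': array([ 1.06433182,  1.29547421, -1.06552627]), 'ft_force': array([ 1.37160526, -0.08767904, -0.07586507]), 'moment': array([-0.05029552, -0.11993628,  0.01361786]), 'width': 29.881451676995265}
4032 1240
a pct [677.52515367 678.46855827 682.23712098 686.98855215 719.08925284
 767.61755271 779.3412639 ] b [-26.29652509 -25.12226891  -8.98706755  33.15068859  33.90060086] z [69.56335316 73.94154898 79.93880407]
expected rim a,b 679.9321187492958 2.305188298936258
```

View pics/w1.png

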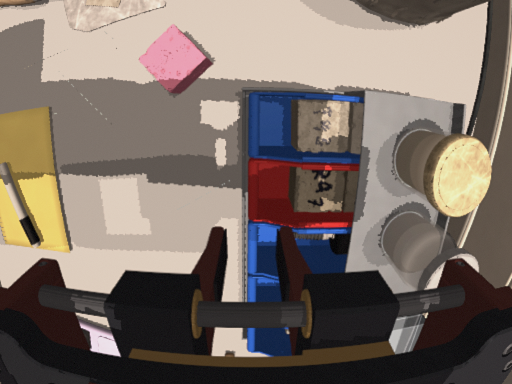

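Wrist view: the fingers straddle the rim line, and the bin fronts run vertically at u≈248, so the yaw is right. The red bin is at (300,190). The rim comes out at a≈682.5, b≈3.8 and the width is 60, so both are consistent.

Run:
```python
from h import *
d=dict(np.load("w1.npz")); W=wcloud(d); hsv=cv2.cvtColor(d["img"],cv2.COLOR_RGB2HSV)
bl=(hsv[...,0]>100)&(hsv[...,0]<130)&(hsv[...,1]>120)
ax=np.array([np.cos(YAW),np.sin(YAW)]); ay=np.array([-ax[1],ax[0]])
q=W[(bl|redmask(d))]; q=q[(q[:,2]>71)&(q[:,2]<78)]; a=q[:,:2]@ax; b=q[:,:2]@ay
q=q[:]; bs=[];as_=[]
for lo in range(-80,100,8):
    s=(b>lo)&(b<lo+8)&(a<692)&(a>665)
    if s.sum()>8: bs.append(lo+4); as_.append(np.percentile(a[s],5))
k=np.polyfit(bs,as_,1); print(list(zip(bs,np.round(as_,1)))); print("yaw corr deg",-np.degrees(k[0]))
P=682.5*ax+3.8*ay; print(P)
plan([([*P,60],toolR(YAW),10,34),([*P,54.5],toolR(YAW),5,34)])
```

```text
[(-76, np.float64(677.3)), (-68, np.float64(677.4)), (-60, np.float64(677.4)), (-52, np.float64(677.4)), (-44, np.float64(677.4)), (-36, np.float64(677.4)), (-28, np.float64(678.4)), (-20, np.float64(678.5)), (-12, np.float64(678.5)), (-4, np.float64(678.5)), (4, np.float64(677.5)), (12, np.float64(677.5)), (20, np.float64(677.5)), (28, np.float64(677.5)), (36, np.float64(679.4)), (44, np.float64(678.5)), (52, np.float64(678.5)), (60, np.float64(678.5)), (68, np.float64(678.5)), (76, np.float64(678.4)), (84, np.float64(678.4)), (92, np.float64(678.4))]
yaw corr deg -0.4066503658442866
[669.23547852 133.95732264]
[{"gripper": 34, "delta_pos": [0.99, -0.01, 0.03], "dr": [0.001, -0.0, -0.0]}, {"gripper": 34, "delta_pos": [0.99, -0.02, 0.03], "dr": [0.001, -0.0, -0.0]}, {"gripper": 34, "delta_pos": [0.99, -0.01, 0.03], "dr": [0.001, -0.0, -0.0]}, {"gripper": 34, "delta_pos": [1.0, -0.02, 0.03], "dr": [0.001, -0.0, -0.0]}, {"gripper": 34, "delta_pos": [0.99, -0.01, 0.03], "dr": [0.001, -0.0, -0.0]}] 

[{"gripper": 34, "delta_pos": [1.0, -0.02, 0.03], "dr": [0.0, -0.0, -0.0]}, {"gripper": 34, "delta_pos": [0.99, -0.01, 0.03], "dr": [0.001, -0.0, -0.001]}, {"gripper": 34, "delta_pos": [1.0, -0.01, 0.03], "dr": [0.0, -0.001, -0.0]}, {"gripper": 34, "delta_pos": [0.99, -0.02, 0.02], "dr": [0.001, -0.0, -0.001]}, {"gripper": 34, "delta_pos": [1.0, -0.01, 0.02], "dr": [0.0, -0.001, -0.0]}] 

[{"gripper": 34, "delta_pos": [0.11, -0.0, 0.0], "dr": [0.0, 0.0, -0.0]}, {"gripper": 34, "delta_pos": [0.11, -0.0, 0.0], "dr": [0.0, 0.0, -0.0]}, {"gripper": 34, "delta_pos": [0.11, -0.0, 0.0], "dr": [0.0, 0.0, -0.0]}, {"gripper": 34, "delta_pos": [0.11, -0.0, 0.0], "dr": [0.0, 0.0, -0.0]}, {"gripper": 34, "delta_pos": [0.11, -0.0, 0.0], "dr": [0.0, 0.0, -0.0]}] 

end [669.2472294  134.00313638  54.48024322] [[0.0, 0.982, 0.191], [-0.0, 0.191, -0.982], [-1.0, 0.0, 0.0]]
```

apply_moves([
  {"gripper": 34, "delta_pos": [1.0, 0.1, -0.05], "dr": [0, 0, 0]},
  {"gripper": 34, "delta_pos": [1.0, 0.1, -0.05], "dr": [0, 0, 0]},
  {"gripper": 34, "delta_pos": [1.0, 0, 0], "dr": [0, 0, 0]},
  {"gripper": 34, "delta_pos": [1.0, 0, 0], "dr": [0, 0, 0]},
  {"gripper": 34, "delta_pos": [1.0, 0, 0], "dr": [0, 0, 0]},
])

```text
t: 3.07
ee_pos: [668.1, 131.7, 108.4]
orientation: [1.067, 1.294, -1.069]
ft_force: [0.6, 0.2, -0.2]
width: 29.7
```

apply_moves([
  {"gripper": 34, "delta_pos": [1.0, 0, 0], "dr": [0, 0, 0]},
  {"gripper": 34, "delta_pos": [1.0, 0, 0], "dr": [0, 0, 0]},
  {"gripper": 34, "delta_pos": [1.0, 0, 0], "dr": [0, 0, 0]},
  {"gripper": 34, "delta_pos": [1.0, 0, 0], "dr": [0, 0, 0]},
  {"gripper": 34, "delta_pos": [0.5, 0, 0], "dr": [0, 0, 0]},
])

```text
t: 3.48
ee_pos: [668.2, 132.7, 63.2]
orientation: [1.066, 1.295, -1.068]
ft_force: [-0.5, 0.5, 0.0]
width: 29.7
```

apply_moves([
  {"gripper": 34, "delta_pos": [0.5, 0, 0], "dr": [0, 0, 0]},
  {"gripper": 34, "delta_pos": [0.4, 0, 0], "dr": [0, 0, 0]},
  {"gripper": 34, "delta_pos": [0, 0, 0], "dr": [0, 0, 0]},
  {"gripper": 0, "delta_pos": [0, 0, 0], "dr": [0, 0, 0]},
  {"gripper": 0, "delta_pos": [0, 0, 0], "dr": [0, 0, 0]},
])

```text
t: 3.9
ee_pos: [669.4, 132.9, 56.4]
orientation: [1.067, 1.293, -1.066]
ft_force: [0.6, -0.2, -0.6]
width: 19.9
```

apply_moves([
  {"gripper": 0, "delta_pos": [0, 0, 0], "dr": [0, 0, 0]},
  {"gripper": 0, "delta_pos": [0, 0, 0], "dr": [0, 0, 0]},
  {"gripper": 0, "delta_pos": [0, 0, 0], "dr": [0, 0, 0]},
  {"gripper": 0, "delta_pos": [0, 0, 0], "dr": [0, 0, 0]},
  {"gripper": 0, "delta_pos": [0, 0, 0], "dr": [0, 0, 0]},
])

```text
t: 4.32
ee_pos: [669.4, 133.0, 56.6]
orientation: [1.067, 1.293, -1.066]
ft_force: [-0.0, 0.1, 4.0]
width: 0.5
```

The fingers closed on nothing, so I look again.

Run:
```python
from h import *
d=cap("wrist"); save(d,"pics/w2.png")
s=cap("scene"); i=cv2.resize(s["img"][130:270,90:270],None,fx=3,fy=3,interpolation=2)
w=d["img"]
cv2.imwrite("pics/c2.png",np.hstack([i[:384,:,::-1][:,:400].copy(),w[:,112:512,::-1]]))
```

```text
(no output)
```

View pics/c2.png

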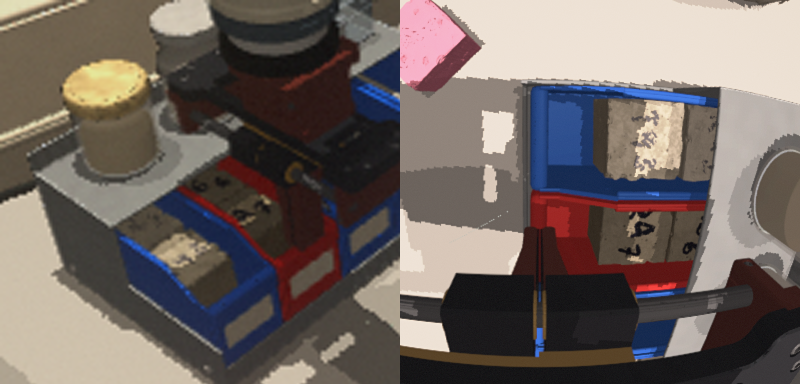

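Run:
```python
from h import *
ax=np.array([np.cos(YAW),np.sin(YAW)]); ay=np.array([-ax[1],ax[0]])
def prof(W,m,name):
    q=W[m]; q=q[np.isfinite(q).all(1)]; a=q[:,:2]@ax; b=q[:,:2]@ay
    print(name)
    for lo in range(660,730,4):
        s=(a>=lo)&(a<lo+4)&(b>-18)&(b<26)
        if s.sum(): print(lo,s.sum(),np.percentile(q[s,2],[5,50,95]).round(0),np.round(b[s].mean(),0))
d=dict(np.load("w1.npz")); prof(wcloud(d),redmask(d),"w1")
d=cap("wrist"); np.savez("w2.npz",**d); prof(wcloud(d),redmask(d),"w2")
s=cap("scene"); np.savez("s2.npz",**s); prof(cloud(s),redmask(s),"scene")
o=ctrl.get_obs(); p=o["ee_pos"]; print(p[:2]@ax,p[:2]@ay,o["ft_force"],o["width"], o["qpos"])
```

```text
w1
676 115 [71. 73. 75.] 6.0
680 183 [73. 74. 75.] 5.0
684 158 [71. 74. 75.] 5.0
688 93 [10. 11. 12.] -0.0
692 91 [ 9. 11. 12.] 0.0
696 120 [10. 11. 12.] 0.0
700 93 [ 9. 11. 12.] 0.0
704 109 [ 9. 11. 12.] 0.0
708 96 [ 9. 11. 12.] -1.0
712 102 [10. 11. 12.] 0.0
716 97 [10. 11. 12.] -2.0
720 95 [10. 11. 16.] -0.0
w2
668 1 [125. 125. 125.] 14.0
672 5 [ 91. 116. 126.] 14.0
676 87 [72. 74. 86.] 19.0
680 248 [ 73.  75. 118.] 16.0
684 110 [71. 74. 76.] 19.0
688 151 [ 10.  11. 100.] 3.0
692 152 [ 10.  11. 110.] -1.0
696 152 [10. 11. 12.] -4.0
700 144 [10. 11. 12.] -4.0
704 146 [10. 11. 12.] -5.0
708 139 [10. 11. 12.] -5.0
712 135 [10. 11. 12.] -5.0
716 125 [10. 11. 12.] -6.0
720 114 [10. 11. 13.] -5.0
scene
672 3 [73. 77. 95.] -8.0
676 81 [30. 65. 73.] 5.0
680 79 [16. 24. 74.] 5.0
684 7 [72. 72. 74.] 19.0
692 2 [119. 120. 120.] 14.0
696 1 [129. 129. 129.] 14.0
724 2 [28. 29. 29.] -4.0
682.564732003726 2.752435580559961 [-0.80010682  0.26130735  4.75203596] 0.6307192355872315 [ 1.78584623e-01  6.81075887e-01  1.57173870e+00 -2.47803477e-06
  8.87720058e-01 -1.34018197e-02]
```

View pics/w2.png

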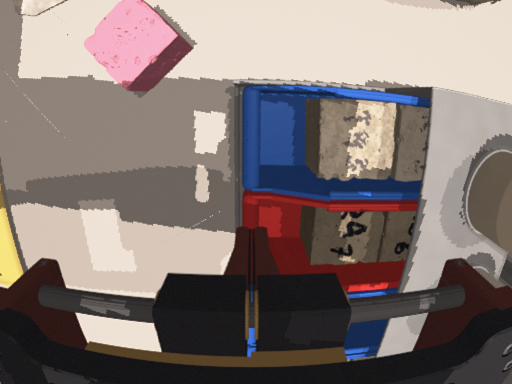

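Run:
```python
from h import *
ax=np.array([np.cos(YAW),np.sin(YAW)]); ay=np.array([-ax[1],ax[0]])
d=dict(np.load("s2.npz")); W=cloud(d)
for u in (190,194,198):
    for v in range(186,228,3):
        p=W[v,u]; print(u,v,d["img"][v,u],np.round([p[:2]@ax,p[:2]@ay,p[2]]))
d=dict(np.load("w2.npz")); W=wcloud(d)
for v in range(222,282,6): print(v,[(*np.round([W[v,u,:2]@ax,W[v,u,:2]@ay,W[v,u,2]]),) for u in(240,247,251,255,262)])
cv2.imwrite("pics/c3.png",cv2.resize(dict(np.load("s2.npz"))["img"][170:240,160:240,::-1],None,fx=8,fy=8,interpolation=2))
```

```text
190 186 [52 42 26] [658.  20. 166.]
190 189 [37 34 35] [646.  31. 171.]
190 192 [40 22 20] [670.  12. 139.]
190 195 [39 21 21] [670.  13. 130.]
190 198 [42 23 22] [671.  13. 122.]
190 201 [45 24 23] [673.  13. 113.]
190 204 [43 25 22] [675.  12. 102.]
190 207 [43 24 21] [675.  13.  95.]
190 210 [43 25 23] [676.  13.  85.]
190 213 [54 27 24] [676.  15.  78.]
190 216 [79 20 17] [678.  14.  66.]
190 219 [73 26 23] [681.  13.  55.]
190 222 [91 82 69] [680.  15.  47.]
190 225 [96 86 73] [680.  16.  38.]
194 186 [24 21 20] [658.  10. 160.]
194 189 [41 35 35] [639.  26. 172.]
194 192 [64 63 59] [634.  32. 171.]
194 195 [40 22 19] [671.   1. 123.]
194 198 [43 25 25] [673.   1. 113.]
194 201 [42 24 20] [674.   1. 104.]
194 204 [42 23 22] [676.   0.  93.]
194 207 [43 23 21] [676.   2.  86.]
194 210 [45 25 22] [677.   2.  76.]
194 213 [80 21 19] [679.   1.  65.]
194 216 [72 29 26] [682.  -1.  53.]
194 219 [95 87 74] [681.   1.  46.]
194 222 [91 81 69] [681.   2.  37.]
194 225 [79 24 21] [681.   4.  28.]
198 186 [26 23 24] [617.  35. 197.]
198 189 [23 22 24] [618.  35. 189.]
198 192 [38 34 34] [
[... 2636 characters left out ...]
float64(684.0), np.float64(13.0), np.float64(116.0)), (np.float64(688.0), np.float64(14.0), np.float64(118.0))]
270 [(np.float64(678.0), np.float64(15.0), np.float64(124.0)), (np.float64(681.0), np.float64(15.0), np.float64(124.0)), (np.float64(682.0), np.float64(11.0), np.float64(117.0)), (np.float64(684.0), np.float64(14.0), np.float64(122.0)), (np.float64(687.0), np.float64(15.0), np.float64(125.0))]
276 [(np.float64(679.0), np.float64(36.0), np.float64(161.0)), (np.float64(681.0), np.float64(14.0), np.float64(128.0)), (np.float64(682.0), np.float64(8.0), np.float64(118.0)), (np.float64(684.0), np.float64(13.0), np.float64(126.0)), (np.float64(686.0), np.float64(36.0), np.float64(161.0))]
```

View pics/c3.png

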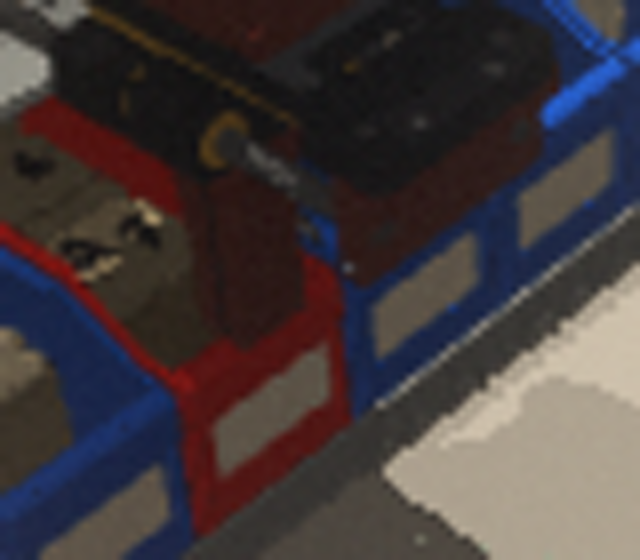

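The fingertips are closed on top of the rim at z≈75, though the TCP reads 56. I check the true tip height in the earlier free-air picture (w1).

Run:
```python
from h import *
ax=np.array([np.cos(YAW),np.sin(YAW)]); ay=np.array([-ax[1],ax[0]])
d=dict(np.load("w1.npz")); W=wcloud(d)
for u in (208,213,218,222,282,287,292):
    print(u,[(v,*np.round([W[v,u,:2]@ax,W[v,u,:2]@ay,W[v,u,2]]).astype(int)) for v in range(222,280,6) if np.isfinite(W[v,u]).all()])
print(d["tvec"],-cv2.Rodrigues(d["rvec"])[0].T@d["tvec"].ravel())
d=dict(np.load("w2.npz"));print(-cv2.Rodrigues(d["rvec"])[0].T@d["tvec"].ravel())
```

```text
208 [(222, np.int64(627), np.int64(-59), np.int64(1)), (228, np.int64(626), np.int64(-68), np.int64(0)), (234, np.int64(625), np.int64(-77), np.int64(-1)), (240, np.int64(657), np.int64(14), np.int64(196)), (246, np.int64(658), np.int64(14), np.int64(203)), (252, np.int64(659), np.int64(14), np.int64(209)), (258, np.int64(660), np.int64(15), np.int64(216)), (264, np.int64(661), np.int64(15), np.int64(222)), (270, np.int64(661), np.int64(14), np.int64(226)), (276, np.int64(662), np.int64(14), np.int64(231))]
213 [(222, np.int64(633), np.int64(-60), np.int64(-1)), (228, np.int64(658), np.int64(14), np.int64(180)), (234, np.int64(659), np.int64(14), np.int64(188)), (240, np.int64(660), np.int64(14), np.int64(195)), (246, np.int64(661), np.int64(15), np.int64(204)), (252, np.int64(661), np.int64(14), np.int64(209)), (258, np.int64(662), np.int64(15), np.int64(215)), (264, np.int64(663), np.int64(14), np.int64(221)), (270, np.int64(663), np.int64(14), np.int64(226)), (276, np.int64(664), np.int64(14), np.int64(231))]
218 [(222, np.int64(639), np.int64(-60), np.int64(-1)), (228, np.int64(6
[... 1922 characters left out ...]
4(224)), (276, np.int64(697), np.int64(13), np.int64(229))]
292 [(222, np.int64(719), np.int64(-24), np.int64(83)), (228, np.int64(719), np.int64(-29), np.int64(85)), (234, np.int64(704), np.int64(15), np.int64(189)), (240, np.int64(703), np.int64(14), np.int64(195)), (246, np.int64(702), np.int64(15), np.int64(204)), (252, np.int64(701), np.int64(15), np.int64(211)), (258, np.int64(700), np.int64(15), np.int64(217)), (264, np.int64(700), np.int64(15), np.int64(221)), (270, np.int64(699), np.int64(15), np.int64(226)), (276, np.int64(698), np.int64(15), np.int64(232))]
[-680.50416563  -21.5742815   350.0940778 ] [651.45697561 215.46660676 339.55144334]
[653.32193533 215.6483114  236.75506144]
```

In free air (w1) the real fingertips are at z≈178 with the TCP at 159, so they are about 18.5 mm behind the reported TCP. That is about 27 mm different from the description, and the scene view agrees. I'll use the measured offset, then back off, open and go deeper.

apply_moves([
  {"gripper": 0, "delta_pos": [-1.0, 0, 0], "dr": [0, 0, 0]},
  {"gripper": 0, "delta_pos": [-1.0, 0, 0], "dr": [0, 0, 0]},
  {"gripper": 34, "delta_pos": [0, 0, 0], "dr": [0, 0, 0]},
  {"gripper": 34, "delta_pos": [0, 0, -0.1], "dr": [0, 0, 0]},
  {"gripper": 34, "delta_pos": [0, 0, 0], "dr": [0, 0, 0]},
])

```text
t: 4.93
ee_pos: [668.7, 134.0, 76.1]
orientation: [1.067, 1.294, -1.066]
ft_force: [0.4, 0.8, -0.2]
width: 17.0
```

apply_moves([
  {"gripper": 34, "delta_pos": [0.8, 0, 0], "dr": [0, 0, 0]},
  {"gripper": 34, "delta_pos": [0.8, 0, 0], "dr": [0, 0, 0]},
  {"gripper": 34, "delta_pos": [0.8, 0, 0], "dr": [0, 0, 0]},
  {"gripper": 34, "delta_pos": [0.8, 0, 0], "dr": [0, 0, 0]},
  {"gripper": 34, "delta_pos": [0.6, 0, 0], "dr": [0, 0, 0]},
])

```text
t: 5.35
ee_pos: [668.0, 133.7, 36.1]
orientation: [1.065, 1.295, -1.068]
ft_force: [-0.0, -0.4, -0.5]
width: 29.8
```

apply_moves([
  {"gripper": 34, "delta_pos": [0.5, 0, 0], "dr": [0, 0, 0]},
  {"gripper": 34, "delta_pos": [0.4, 0, 0], "dr": [0, 0, 0]},
  {"gripper": 34, "delta_pos": [0, 0, 0], "dr": [0, 0, 0]},
  {"gripper": 0, "delta_pos": [0, 0, 0], "dr": [0, 0, 0]},
  {"gripper": 0, "delta_pos": [0, 0, 0], "dr": [0, 0, 0]},
])

```text
t: 5.77
ee_pos: [669.1, 133.9, 29.3]
orientation: [1.067, 1.294, -1.066]
ft_force: [0.7, -0.7, 0.8]
width: 19.6
```

apply_moves([
  {"gripper": 0, "delta_pos": [0, 0, 0], "dr": [0, 0, 0]},
  {"gripper": 0, "delta_pos": [0, 0, 0], "dr": [0, 0, 0]},
  {"gripper": 0, "delta_pos": [0, 0, 0], "dr": [0, 0, 0]},
  {"gripper": 0, "delta_pos": [0, 0, 0], "dr": [0, 0, 0]},
  {"gripper": 0, "delta_pos": [0, 0, 0], "dr": [0, 0, 0]},
])

```text
t: 6.18
ee_pos: [669.0, 133.8, 29.5]
orientation: [1.067, 1.294, -1.067]
ft_force: [-2.3, -0.4, 3.6]
width: 10.1
```

Width is 10.1 mm, so the rim is pinched. Next I plan the tipping and the draw-out over the lip.

```bash
cat >> h.py <<'E'
AX=np.array([np.cos(YAW),np.sin(YAW)]); AY=np.array([-AX[1],AX[0]]); B0=3.0
def tcp(rear_a,rear_z,th,xz,b):
    ex=np.array([np.cos(th),-np.sin(th)]); ez=np.array([np.sin(th),np.cos(th)])
    a,z=np.array([rear_a,rear_z])+(xz[0]-77.5)*ex+xz[1]*ez
    return [*(a*AX+b*AY),z]
E
python3 - <<'E'
from h import *
o=ctrl.get_obs(); p=np.array(o["ee_pos"]); a,b=p[:2]@AX,p[:2]@AY; print(a,b)
xz=(a-755,p[2]-8)
T=[(tcp(832.5,8.5+0.5*k/3,.05*k,xz,b),toolR(YAW,.05*k),5,0) for k in(1,2,3)]
for s in (140,118,98,75,50,30,14):
    th=.15 if s>=98 else .15-(98-s)/84*.12
    z=max(9,25-s*np.sin(th)); T.append((tcp(674+s,z,th,xz,b),toolR(YAW,th),5,0))
for th in (-.04,-.1,-.145): T.append((tcp(674+14-2,25-14*np.sin(th),th,xz,b),toolR(YAW,th),5,0))
plan(T,(p,toolR(YAW)))
E
```

```text
682.1890395591959 3.6590102026934233
[{"gripper": 0, "delta_pos": [-0.16, 0.03, -0.0], "dr": [0.0, 0.0, -0.01]}, {"gripper": 0, "delta_pos": [-0.16, 0.02, -0.0], "dr": [0.0, 0.0, -0.01]}, {"gripper": 0, "delta_pos": [-0.17, 0.02, 0.0], "dr": [0.0, -0.0, -0.01]}, {"gripper": 0, "delta_pos": [-0.16, 0.02, 0.0], "dr": [0.0, 0.0, -0.01]}, {"gripper": 0, "delta_pos": [-0.17, 0.02, 0.0], "dr": [0.0, 0.0, -0.01]}] 

[{"gripper": 0, "delta_pos": [-0.15, 0.02, 0.0], "dr": [0.0, -0.0, -0.01]}, {"gripper": 0, "delta_pos": [-0.15, 0.02, 0.0], "dr": [0.0, -0.0, -0.01]}, {"gripper": 0, "delta_pos": [-0.15, 0.02, 0.0], "dr": [0.0, -0.0, -0.01]}, {"gripper": 0, "delta_pos": [-0.16, 0.03, 0.0], "dr": [0.0, -0.0, -0.01]}, {"gripper": 0, "delta_pos": [-0.16, 0.02, 0.0], "dr": [0.0, -0.0, -0.01]}] 

[{"gripper": 0, "delta_pos": [-0.15, 0.02, 0.0], "dr": [0.0, 0.0, -0.01]}, {"gripper": 0, "delta_pos": [-0.15, 0.02, 0.0], "dr": [0.0, 0.0, -0.01]}, {"gripper": 0, "delta_pos": [-0.15, 0.02, 0.0], "dr": [0.0, 0.0, -0.01]}, {"gripper": 0, "delta_pos": [-0.16, 0.02, 0.0], "dr": [0.0, 0.0, -0.01]}, {"gripper": 
[... 3218 characters left out ...]
lta_pos": [0.16, -0.02, -0.0], "dr": [0.0, 0.0, 0.012]}, {"gripper": 0, "delta_pos": [0.17, -0.03, -0.0], "dr": [0.0, 0.0, 0.012]}, {"gripper": 0, "delta_pos": [0.16, -0.03, -0.0], "dr": [0.0, 0.0, 0.012]}] 

[{"gripper": 0, "delta_pos": [0.12, -0.01, -0.0], "dr": [0.0, 0.0, 0.009]}, {"gripper": 0, "delta_pos": [0.12, -0.02, -0.0], "dr": [0.0, 0.0, 0.009]}, {"gripper": 0, "delta_pos": [0.13, -0.02, -0.0], "dr": [0.0, 0.0, 0.009]}, {"gripper": 0, "delta_pos": [0.12, -0.02, -0.0], "dr": [0.0, 0.0, 0.009]}, {"gripper": 0, "delta_pos": [0.13, -0.01, -0.0], "dr": [0.0, 0.0, 0.009]}] 

end [523.68813039 105.52215546  26.49655053] [[0.142, 0.971, 0.191], [0.028, 0.189, -0.982], [-0.99, 0.144, 0.0]]
```

apply_moves([
  {"gripper": 0, "delta_pos": [-0.16, 0.02, 0], "dr": [0, 0, -0.01]},
  {"gripper": 0, "delta_pos": [-0.16, 0.02, 0], "dr": [0, 0, -0.01]},
  {"gripper": 0, "delta_pos": [-0.16, 0.02, 0], "dr": [0, 0, -0.01]},
  {"gripper": 0, "delta_pos": [-0.16, 0.02, 0], "dr": [0, 0, -0.01]},
  {"gripper": 0, "delta_pos": [-0.16, 0.02, 0], "dr": [0, 0, -0.01]},
])

```text
t: 6.6
ee_pos: [669.9, 134.0, 36.8]
orientation: [1.038, 1.327, -1.105]
ft_force: [-0.2, -0.9, -3.1]
width: 10.0
```

apply_moves([
  {"gripper": 0, "delta_pos": [-0.16, 0.02, 0], "dr": [0, 0, -0.01]},
  {"gripper": 0, "delta_pos": [-0.16, 0.02, 0], "dr": [0, 0, -0.01]},
  {"gripper": 0, "delta_pos": [-0.16, 0.02, 0], "dr": [0, 0, -0.01]},
  {"gripper": 0, "delta_pos": [-0.16, 0.02, 0], "dr": [0, 0, -0.01]},
  {"gripper": 0, "delta_pos": [-0.16, 0.02, 0], "dr": [0, 0, -0.01]},
])

```text
t: 7.02
ee_pos: [671.4, 134.4, 44.8]
orientation: [1.01, 1.36, -1.142]
ft_force: [2.0, -1.4, -3.8]
width: 9.7
```

apply_moves([
  {"gripper": 0, "delta_pos": [-0.16, 0.02, 0], "dr": [0, 0, -0.01]},
  {"gripper": 0, "delta_pos": [-0.16, 0.02, 0], "dr": [0, 0, -0.01]},
  {"gripper": 0, "delta_pos": [-0.16, 0.02, 0], "dr": [0, 0, -0.01]},
  {"gripper": 0, "delta_pos": [-0.16, 0.02, 0], "dr": [0, 0, -0.01]},
  {"gripper": 0, "delta_pos": [-0.16, 0.02, 0], "dr": [0, 0, -0.01]},
])

```text
t: 7.43
ee_pos: [673.2, 134.8, 52.6]
orientation: [0.98, 1.392, -1.179]
ft_force: [1.1, -0.3, -5.2]
width: 9.7
```

Run:
```python
from h import *
s=cap("scene"); t=cap("top")
cv2.imwrite("pics/c4.png",np.hstack([cv2.resize(s["img"][130:250,100:260,::-1],None,fx=3,fy=3,interpolation=2),cv2.resize(t["img"][90:210,150:250,::-1],None,fx=3,fy=3,interpolation=2)]))
W=cloud(s); m=redmask(s); q=W[m]; q=q[np.isfinite(q).all(1)]; a=q[:,:2]@AX; b=q[:,:2]@AY; k=(b>-28)&(b<36)&(q[:,2]<110)
f=k&(a<690); print("front face z range",np.percentile(q[f,2],[2,50,98]), "a",np.percentile(a[f],[5,50,95])); print(ctrl.get_obs()["moment"])
```

```text
front face z range [33.52739695 48.97995927 95.31712938] a [682.77694491 685.1220289  689.13076487]
[-0.16323179 -0.04641596 -0.00326986]
```

View pics/c4.png

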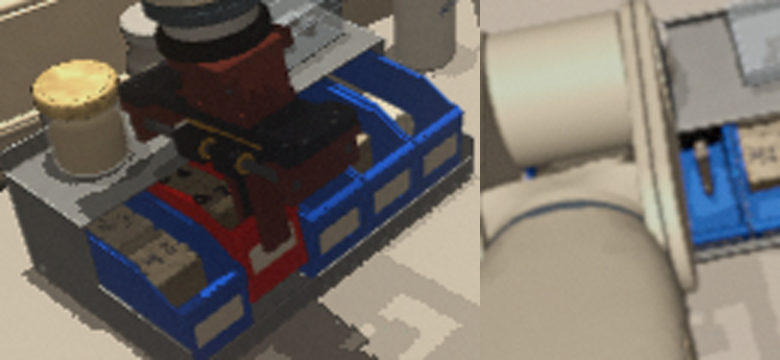

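The red front wall is raised in place, with its bottom at z≈33 (above the lip's 24) and its neighbours undisturbed. Now I draw it out.

apply_moves([
  {"gripper": 0, "delta_pos": [0.05, -0.37, 0], "dr": [0, 0, 0]},
  {"gripper": 0, "delta_pos": [0.05, -0.37, 0], "dr": [0, 0, 0]},
  {"gripper": 0, "delta_pos": [0.05, -0.37, 0], "dr": [0, 0, 0]},
  {"gripper": 0, "delta_pos": [0.05, -0.37, 0], "dr": [0, 0, 0]},
  {"gripper": 0, "delta_pos": [0.05, -0.37, 0], "dr": [0, 0, 0]},
])

```text
t: 7.95
ee_pos: [654.3, 131.0, 52.9]
orientation: [0.981, 1.391, -1.179]
ft_force: [-0.0, -0.2, -6.7]
width: 10.0
```

apply_moves([
  {"gripper": 0, "delta_pos": [0.06, -0.44, 0], "dr": [0, 0, 0]},
  {"gripper": 0, "delta_pos": [0.06, -0.44, 0], "dr": [0, 0, 0]},
  {"gripper": 0, "delta_pos": [0.06, -0.44, 0], "dr": [0, 0, 0]},
  {"gripper": 0, "delta_pos": [0.06, -0.44, 0], "dr": [0, 0, 0]},
  {"gripper": 0, "delta_pos": [0.06, -0.44, 0], "dr": [0, 0, 0]},
])

```text
t: 8.37
ee_pos: [632.7, 126.8, 53.3]
orientation: [0.981, 1.391, -1.178]
ft_force: [0.9, 1.4, -5.7]
width: 10.0
```

apply_moves([
  {"gripper": 0, "delta_pos": [0.03, -0.4, 0], "dr": [0, 0, 0]},
  {"gripper": 0, "delta_pos": [0.03, -0.4, 0], "dr": [0, 0, 0]},
  {"gripper": 0, "delta_pos": [0.03, -0.4, 0], "dr": [0, 0, 0]},
  {"gripper": 0, "delta_pos": [0.03, -0.4, 0], "dr": [0, 0, 0]},
  {"gripper": 0, "delta_pos": [0.03, -0.4, 0], "dr": [0, 0, 0]},
])

```text
t: 8.78
ee_pos: [613.2, 123.0, 54.8]
orientation: [0.981, 1.391, -1.178]
ft_force: [0.5, -0.6, -6.9]
width: 10.0
```

apply_moves([
  {"gripper": 0, "delta_pos": [0.04, -0.49, 0], "dr": [0, 0, 0.007]},
  {"gripper": 0, "delta_pos": [0.04, -0.49, 0], "dr": [0, 0, 0.006]},
  {"gripper": 0, "delta_pos": [0.04, -0.49, 0], "dr": [0, 0, 0.007]},
  {"gripper": 0, "delta_pos": [0.04, -0.49, 0], "dr": [0, 0, 0.006]},
  {"gripper": 0, "delta_pos": [0.04, -0.48, 0], "dr": [0, 0, 0.007]},
])

```text
t: 9.2
ee_pos: [589.2, 118.4, 56.3]
orientation: [1.001, 1.369, -1.153]
ft_force: [0.8, -0.3, -6.8]
width: 10.4
```

apply_moves([
  {"gripper": 0, "delta_pos": [0.07, -0.52, 0], "dr": [0, 0, 0.007]},
  {"gripper": 0, "delta_pos": [0.07, -0.52, 0], "dr": [0, 0, 0.007]},
  {"gripper": 0, "delta_pos": [0.07, -0.52, 0], "dr": [0, 0, 0.007]},
  {"gripper": 0, "delta_pos": [0.06, -0.53, 0], "dr": [0, 0, 0.007]},
  {"gripper": 0, "delta_pos": [0.06, -0.52, 0], "dr": [0, 0, 0.008]},
])

```text
t: 9.62
ee_pos: [563.5, 113.4, 55.7]
orientation: [1.022, 1.346, -1.126]
ft_force: [0.6, 0.8, -6.8]
width: 9.6
```

apply_moves([
  {"gripper": 0, "delta_pos": [0.07, -0.41, 0], "dr": [0, 0, 0.006]},
  {"gripper": 0, "delta_pos": [0.07, -0.42, 0], "dr": [0, 0, 0.006]},
  {"gripper": 0, "delta_pos": [0.06, -0.41, 0], "dr": [0, 0, 0.005]},
  {"gripper": 0, "delta_pos": [0.06, -0.42, 0], "dr": [0, 0, 0.006]},
  {"gripper": 0, "delta_pos": [0.06, -0.41, 0], "dr": [0, 0, 0.005]},
])

```text
t: 10.03
ee_pos: [543.1, 109.4, 53.8]
orientation: [1.038, 1.328, -1.106]
ft_force: [0.5, -1.2, -6.1]
width: 9.7
```

```bash
cat >> h.py <<'E'
def look(f,crop=(120,290,90,260)):
    s=cap("scene"); y0,y1,x0,x1=crop; cv2.imwrite(f,cv2.resize(s["img"][y0:y1,x0:x1,::-1],None,fx=3,fy=3,interpolation=2))
    W=cloud(s); m=redmask(s); q=W[m]; q=q[np.isfinite(q).all(1)]; a=q[:,:2]@AX; b=q[:,:2]@AY; k=(b>-30)&(b<40)&(q[:,2]<110)&(a<800)
    q,a,b=q[k],a[k],b[k]; print("red a",np.percentile(a,[1,5,50,95,99]).round(),"b",np.percentile(b,[2,98]).round())
    for lo in range(int(a.min()),int(a.max()),15):
        s_=(a>=lo)&(a<lo+15)
        if s_.sum()>5: print(lo,s_.sum(),np.percentile(q[s_,2],[2,98]).round())
    return s
E
python3 -c "
from h import *
look('pics/c5.png'); print(ctrl.get_obs()['ft_force'])"
```

```text
red a [551. 552. 619. 705. 706.] b [-24.  35.]
550 344 [35. 99.]
565 123 [ 34. 100.]
580 132 [ 33. 105.]
595 146 [ 33. 109.]
610 143 [ 32. 109.]
625 131 [ 30. 107.]
640 125 [ 30. 107.]
655 148 [ 27. 105.]
670 142 [ 30. 104.]
685 62 [ 73. 104.]
700 166 [ 73. 103.]
[-0.72495098 -0.4046231  -3.99280832]
```

View pics/c5.png

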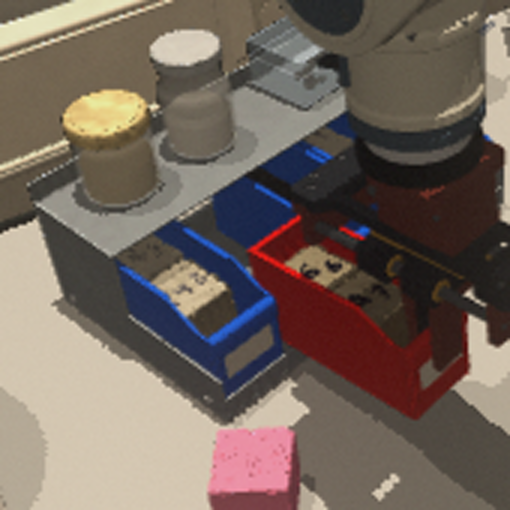

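The bin is riding over the lip with both cubes in it, and the pinch is carrying about its full weight without pitch slip. I draw it fully clear, slightly raised, and check that the pitch holds.

apply_moves([
  {"gripper": 0, "delta_pos": [-0.1, -0.4, 0], "dr": [0, 0, 0]},
  {"gripper": 0, "delta_pos": [-0.1, -0.5, 0], "dr": [0, 0, 0]},
  {"gripper": 0, "delta_pos": [-0.1, -0.6, 0], "dr": [0, 0, 0]},
  {"gripper": 0, "delta_pos": [0, -0.6, 0], "dr": [0, 0, 0]},
  {"gripper": 0, "delta_pos": [0, -0.6, 0], "dr": [0, 0, 0]},
])

```text
t: 10.5
ee_pos: [516.1, 104.2, 58.2]
orientation: [1.037, 1.329, -1.107]
ft_force: [0.1, 0.0, -6.5]
width: 9.9
```

apply_moves([
  {"gripper": 0, "delta_pos": [0, -0.6, 0], "dr": [0, 0, 0]},
  {"gripper": 0, "delta_pos": [0, -0.6, 0], "dr": [0, 0, 0]},
  {"gripper": 0, "delta_pos": [0, -0.6, 0], "dr": [0, 0, 0]},
  {"gripper": 0, "delta_pos": [0, -0.6, 0], "dr": [0, 0, 0]},
  {"gripper": 0, "delta_pos": [0, -0.4, 0], "dr": [0, 0, 0]},
])

```text
t: 10.92
ee_pos: [488.6, 98.8, 59.7]
orientation: [1.037, 1.329, -1.107]
ft_force: [0.3, 0.5, -7.0]
width: 10.5
```

```bash
python3 -c "
from h import *
look('pics/c6.png',(130,300,120,290)); o=ctrl.get_obs();print(o['ft_force'],o['moment'],o['ee_pos'],R.from_rotvec(o['orientation']).as_matrix().round(3))"
```

```text
red a [493. 495. 570. 649. 651.] b [-24.  35.]
492 360 [ 40. 104.]
507 138 [ 38. 102.]
522 148 [ 37. 109.]
537 147 [ 34. 109.]
552 155 [ 34. 110.]
567 147 [ 32. 109.]
582 160 [ 30. 107.]
597 169 [ 29. 105.]
612 167 [ 26. 103.]
627 147 [ 24. 101.]
642 222 [ 55. 100.]
[-1.68971788 -0.88229507 -6.56737079] [-0.16529618  0.57139649 -0.00195331] [487.86791869  98.66438106  59.62662221] [[-0.054  0.98   0.191]
 [-0.01   0.191 -0.982]
 [-0.999 -0.055 -0.   ]]
```

It is clear of the lip and held in the air; bin pitch is about 0.105 against the tool's 0.055, so it has sagged slightly. Next: lift and level it, then carry it slowly to the scale at yaw −3°.

Run:
```python
from h import *
o=ctrl.get_obs(); p=np.array(o["ee_pos"]); st=(p,toolR(YAW,.055))
y2=np.radians(-3); G=np.array([447,-241,87.])
A=p+[0,0,28]
T=[(A,toolR(YAW,-.04),10,0)]
f=[.01,.03,.06,.1]+list(np.linspace(.14,.86,19))+[.9,.94,.97,.99,1.0]
for k in f: T.append((A+(G-A)*k,toolR(YAW+(y2-YAW)*k,-.04),1 if k<.1 or k>.9 else 1,0))
plan(T,st)
```

```text
[{"gripper": 0, "delta_pos": [-0.28, -0.02, 0.0], "dr": [-0.0, 0.0, 0.01]}, {"gripper": 0, "delta_pos": [-0.28, -0.01, 0.0], "dr": [-0.0, 0.0, 0.009]}, {"gripper": 0, "delta_pos": [-0.28, -0.01, 0.0], "dr": [0.0, 0.0, 0.01]}, {"gripper": 0, "delta_pos": [-0.28, -0.01, 0.0], "dr": [-0.0, 0.0, 0.009]}, {"gripper": 0, "delta_pos": [-0.28, -0.0, -0.0], "dr": [0.0, 0.0, 0.01]}] 

[{"gripper": 0, "delta_pos": [-0.28, -0.0, -0.0], "dr": [0.0, -0.0, 0.009]}, {"gripper": 0, "delta_pos": [-0.28, 0.0, -0.0], "dr": [0.0, -0.0, 0.01]}, {"gripper": 0, "delta_pos": [-0.28, 0.0, -0.0], "dr": [0.0, -0.0, 0.009]}, {"gripper": 0, "delta_pos": [-0.28, 0.01, -0.0], "dr": [0.0, -0.0, 0.01]}, {"gripper": 0, "delta_pos": [-0.28, 0.01, -0.0], "dr": [0.0, -0.0, 0.009]}] 

[{"gripper": 0, "delta_pos": [-0.0, -0.11, 0.33], "dr": [0.002, -0.0, 0.0]}, {"gripper": 0, "delta_pos": [-0.01, -0.21, 0.65], "dr": [0.005, -0.0, 0.0]}, {"gripper": 0, "delta_pos": [-0.01, -0.3, 0.98], "dr": [0.008, -0.001, 0.0]}, {"gripper": 0, "delta_pos": [-0.01, -0.4, 1.31], "dr": [0.009, 0.0, -0.0]}, {"gripper": 0, "delta_pos": [-0.02,
[... 1358 characters left out ...]
 0.0]}, {"gripper": 0, "delta_pos": [-0.0, -0.15, 1.36], "dr": [0.01, -0.0, 0.0]}, {"gripper": 0, "delta_pos": [-0.01, -0.14, 1.37], "dr": [0.01, -0.001, 0.0]}, {"gripper": 0, "delta_pos": [0.0, -0.13, 1.36], "dr": [0.01, -0.0, 0.0]}] 

[{"gripper": 0, "delta_pos": [0.0, -0.08, 1.02], "dr": [0.007, -0.0, 0.0]}, {"gripper": 0, "delta_pos": [-0.0, -0.05, 0.68], "dr": [0.005, -0.001, 0.0]}, {"gripper": 0, "delta_pos": [-0.0, -0.03, 0.34], "dr": [0.002, 0.0, 0.0]}, {"gripper": 0, "delta_pos": [0, 0, 0], "dr": [0, 0, 0]}, {"gripper": 0, "delta_pos": [0, 0, 0], "dr": [0, 0, 0]}] 

end [ 446.97198119 -240.94931745   86.9940101 ] [[0.04, 0.998, -0.052], [-0.002, -0.052, -0.999], [-0.999, 0.04, 0.0]]
```

apply_moves([
  {"gripper": 0, "delta_pos": [-0.28, -0.01, 0], "dr": [0, 0, 0.01]},
  {"gripper": 0, "delta_pos": [-0.28, -0.01, 0], "dr": [0, 0, 0.009]},
  {"gripper": 0, "delta_pos": [-0.28, -0.01, 0], "dr": [0, 0, 0.01]},
  {"gripper": 0, "delta_pos": [-0.28, -0.01, 0], "dr": [0, 0, 0.009]},
  {"gripper": 0, "delta_pos": [-0.28, 0, 0], "dr": [0, 0, 0.01]},
])

```text
t: 11.38
ee_pos: [489.9, 99.0, 74.2]
orientation: [1.065, 1.296, -1.069]
ft_force: [0.5, 0.1, -6.5]
width: 11.0
```

apply_moves([
  {"gripper": 0, "delta_pos": [-0.28, 0, 0], "dr": [0, 0, 0.009]},
  {"gripper": 0, "delta_pos": [-0.28, 0, 0], "dr": [0, 0, 0.01]},
  {"gripper": 0, "delta_pos": [-0.28, 0, 0], "dr": [0, 0, 0.009]},
  {"gripper": 0, "delta_pos": [-0.28, 0.01, 0], "dr": [0, 0, 0.01]},
  {"gripper": 0, "delta_pos": [-0.28, 0.01, 0], "dr": [0, 0, 0.009]},
])

```text
t: 11.8
ee_pos: [489.6, 99.0, 88.0]
orientation: [1.09, 1.266, -1.035]
ft_force: [0.1, 0.7, -6.6]
width: 10.6
```

apply_moves([
  {"gripper": 0, "delta_pos": [0, -0.11, 0.33], "dr": [0.002, 0, 0]},
  {"gripper": 0, "delta_pos": [0, -0.21, 0.65], "dr": [0.005, 0, 0]},
  {"gripper": 0, "delta_pos": [-0.01, -0.3, 0.98], "dr": [0.008, -0.001, 0]},
  {"gripper": 0, "delta_pos": [-0.01, -0.4, 1.31], "dr": [0.009, 0, 0]},
  {"gripper": 0, "delta_pos": [-0.01, -0.39, 1.31], "dr": [0.01, 0, 0]},
])

```text
t: 12.22
ee_pos: [483.6, 50.3, 87.2]
orientation: [1.114, 1.252, -1.061]
ft_force: [1.1, 0.1, -7.0]
width: 10.9
```

apply_moves([
  {"gripper": 0, "delta_pos": [-0.01, -0.38, 1.31], "dr": [0.01, -0.001, 0]},
  {"gripper": 0, "delta_pos": [-0.01, -0.36, 1.32], "dr": [0.01, 0, 0]},
  {"gripper": 0, "delta_pos": [-0.01, -0.35, 1.33], "dr": [0.009, -0.001, 0]},
  {"gripper": 0, "delta_pos": [-0.01, -0.33, 1.32], "dr": [0.01, 0, 0]},
  {"gripper": 0, "delta_pos": [-0.01, -0.33, 1.33], "dr": [0.01, 0, 0]},
])

```text
t: 12.63
ee_pos: [475.2, -18.0, 87.0]
orientation: [1.151, 1.23, -1.099]
ft_force: [0.1, 0.4, -6.4]
width: 10.9
```

apply_moves([
  {"gripper": 0, "delta_pos": [-0.01, -0.31, 1.34], "dr": [0.01, -0.001, 0]},
  {"gripper": 0, "delta_pos": [-0.01, -0.29, 1.33], "dr": [0.01, 0, 0]},
  {"gripper": 0, "delta_pos": [-0.01, -0.29, 1.34], "dr": [0.009, 0, 0]},
  {"gripper": 0, "delta_pos": [-0.01, -0.27, 1.34], "dr": [0.01, -0.001, 0]},
  {"gripper": 0, "delta_pos": [-0.01, -0.26, 1.35], "dr": [0.01, 0, 0]},
])

```text
t: 13.05
ee_pos: [466.9, -86.0, 86.9]
orientation: [1.187, 1.207, -1.135]
ft_force: [-0.6, 0.7, -6.6]
width: 11.0
```

apply_moves([
  {"gripper": 0, "delta_pos": [-0.01, -0.24, 1.34], "dr": [0.01, -0.001, 0]},
  {"gripper": 0, "delta_pos": [0, -0.23, 1.35], "dr": [0.009, 0, 0]},
  {"gripper": 0, "delta_pos": [-0.01, -0.22, 1.35], "dr": [0.01, 0, 0]},
  {"gripper": 0, "delta_pos": [0, -0.21, 1.35], "dr": [0.01, -0.001, 0]},
  {"gripper": 0, "delta_pos": [-0.01, -0.19, 1.36], "dr": [0.01, 0, 0]},
])

```text
t: 13.47
ee_pos: [458.6, -153.8, 86.6]
orientation: [1.222, 1.184, -1.171]
ft_force: [1.5, 0.2, -6.3]
width: 10.8
```

apply_moves([
  {"gripper": 0, "delta_pos": [0, -0.18, 1.36], "dr": [0.009, -0.001, 0]},
  {"gripper": 0, "delta_pos": [-0.01, -0.16, 1.35], "dr": [0.01, 0, 0]},
  {"gripper": 0, "delta_pos": [0, -0.15, 1.36], "dr": [0.01, 0, 0]},
  {"gripper": 0, "delta_pos": [-0.01, -0.14, 1.37], "dr": [0.01, -0.001, 0]},
  {"gripper": 0, "delta_pos": [0, -0.13, 1.36], "dr": [0.01, 0, 0]},
])

```text
t: 13.88
ee_pos: [450.4, -221.7, 86.5]
orientation: [1.257, 1.16, -1.208]
ft_force: [0.3, 0.2, -7.0]
width: 10.8
```

apply_moves([
  {"gripper": 0, "delta_pos": [0, -0.08, 1.02], "dr": [0.007, 0, 0]},
  {"gripper": 0, "delta_pos": [0, -0.05, 0.68], "dr": [0.005, -0.001, 0]},
  {"gripper": 0, "delta_pos": [0, -0.03, 0.34], "dr": [0.002, 0, 0]},
  {"gripper": 0, "delta_pos": [0, 0, 0], "dr": [0, 0, 0]},
  {"gripper": 0, "delta_pos": [0, 0, 0], "dr": [0, 0, 0]},
])

```text
t: 14.3
ee_pos: [448.5, -240.4, 86.5]
orientation: [1.266, 1.153, -1.217]
ft_force: [-0.2, -0.4, -5.9]
width: 10.7
```

```bash
cat >> h.py <<'E'
def binat(f,off=(60,260,250,450),yaw=np.radians(-3)):
    ax=np.array([np.cos(yaw),np.sin(yaw)]); ay=np.array([-ax[1],ax[0]]); c=np.array([527.5,-245.])
    for n,cl in(("scene",cloud),("top",cloud)):
        s=cap(n); W=cl(s); m=redmask(s)
        q=W[m]; q=q[np.isfinite(q).all(1)]; a=(q[:,:2]-c)@ax; b=(q[:,:2]-c)@ay; k=(abs(a)<130)&(abs(b)<80)&(q[:,2]>5); q,a,b=q[k],a[k],b[k]
        print(n,len(a),"a",np.percentile(a,[1,99]).round(),"b",np.percentile(b,[1,99]).round())
        for lo in range(-110,110,20):
            s_=(a>=lo)&(a<lo+20)
            if s_.sum()>8: print(lo,s_.sum(),np.percentile(q[s_,2],[2,50,98]).round())
        if n=="scene": y0,y1,x0,x1=off; i=cv2.resize(s["img"][y0:y1,x0:x1,::-1],None,fx=2,fy=2,interpolation=2)
        else: cv2.imwrite(f,np.hstack([i,cv2.resize(s["img"][170:290,290:410,::-1],(400,400),interpolation=2)]))
E
python3 -c "
from h import *
binat('pics/c7.png'); o=ctrl.get_obs();print(o['ft_force'],o['moment'],o['ee_pos'],o['qpos'])"
```

```text
scene 2097 a [-85.  69.] b [-28.  33.]
-90 285 [ 67.  94. 131.]
-70 194 [ 67. 102. 149.]
-50 280 [ 65. 110. 141.]
-30 276 [ 65. 114. 141.]
-10 268 [ 63. 113. 139.]
10 253 [ 62. 113. 138.]
30 244 [ 61. 111. 136.]
50 283 [ 64. 118. 135.]
70 13 [108. 129. 134.]
top 708 a [-84.  68.] b [-27.  34.]
-90 72 [ 66. 119. 202.]
-70 94 [ 64.  97. 193.]
-50 129 [ 63. 116. 226.]
-30 73 [ 82. 123. 144.]
-10 63 [ 82. 126. 141.]
10 79 [ 80. 123. 140.]
30 85 [ 80. 117. 139.]
50 112 [ 81. 133. 137.]
[-0.57563651 -0.17291282 -7.65883641] [0.02001227 0.52617886 0.05503043] [ 448.57032718 -240.03642082   86.55415188] [-0.5272644   0.42108924  1.98890844  0.03038183  0.69520325 -0.49868308]
```

View pics/c7.png

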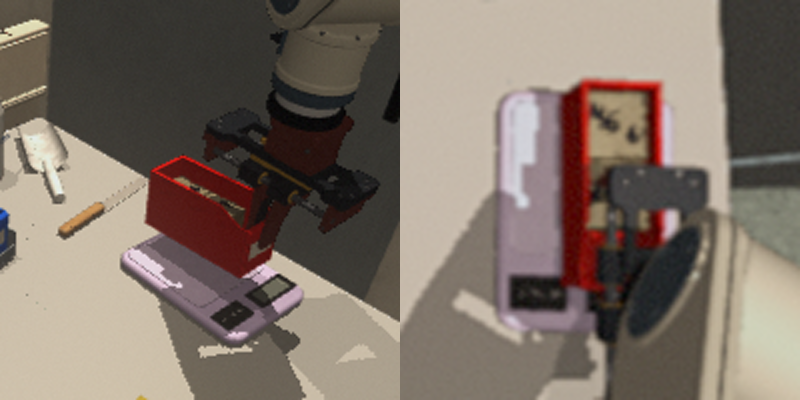

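The bin is over the pan, centred at about (−8, +2.5) mm from its middle, with its bottom at z≈60–67 and pitch about 0.045. I level it and lower it.

apply_moves([
  {"gripper": 0, "delta_pos": [0.4, 0, 0], "dr": [0, 0, 0.009]},
  {"gripper": 0, "delta_pos": [0.5, 0, 0], "dr": [0, 0, 0.009]},
  {"gripper": 0, "delta_pos": [0.5, 0, 0], "dr": [0, 0, 0.009]},
  {"gripper": 0, "delta_pos": [0.5, 0, 0], "dr": [0, 0, 0.009]},
  {"gripper": 0, "delta_pos": [0.5, 0, 0], "dr": [0, 0, 0.004]},
])

```text
t: 14.82
ee_pos: [449.8, -240.3, 61.9]
orientation: [1.284, 1.122, -1.187]
ft_force: [-0.5, 0.0, -6.3]
width: 11.0
```

apply_moves([
  {"gripper": 0, "delta_pos": [0.5, 0.03, 0], "dr": [0, 0, 0]},
  {"gripper": 0, "delta_pos": [0.5, 0.03, 0], "dr": [0, 0, 0]},
  {"gripper": 0, "delta_pos": [0.4, 0.03, 0], "dr": [0, 0, 0]},
  {"gripper": 0, "delta_pos": [0.3, 0.02, 0], "dr": [0, 0, 0]},
  {"gripper": 0, "delta_pos": [0.2, 0.02, 0], "dr": [0, 0, 0]},
])

```text
t: 15.23
ee_pos: [453.1, -240.8, 43.4]
orientation: [1.284, 1.122, -1.187]
ft_force: [0.0, -0.1, -7.0]
width: 10.6
```

apply_moves([
  {"gripper": 0, "delta_pos": [0.1, 0, 0], "dr": [0, 0, 0]},
  {"gripper": 0, "delta_pos": [0.1, 0, 0], "dr": [0, 0, 0]},
  {"gripper": 0, "delta_pos": [0, 0, 0], "dr": [0, 0, 0]},
  {"gripper": 0, "delta_pos": [0, 0, 0], "dr": [0, 0, 0]},
  {"gripper": 0, "delta_pos": [0, 0, 0], "dr": [0, 0, 0]},
])

```text
t: 15.65
ee_pos: [453.4, -240.9, 42.1]
orientation: [1.284, 1.121, -1.187]
ft_force: [0.1, 0.4, -6.8]
width: 10.7
```

```bash
python3 -c "
from h import *
binat('pics/c8.png'); o=ctrl.get_obs();print(o['ft_force'],o['moment'],o['ee_pos'])"
```

```text
scene 1912 a [-81.  73.] b [-29.  33.]
-90 217 [22. 52. 87.]
-70 186 [ 22.  60. 125.]
-50 231 [24. 64. 97.]
-30 249 [23. 74. 98.]
-10 252 [25. 75. 99.]
10 236 [23. 72. 98.]
30 230 [24. 73. 98.]
50 221 [24. 74. 98.]
70 90 [68. 85. 98.]
top 620 a [-78.  71.] b [-27.  34.]
-90 38 [ 20.  81. 153.]
-70 75 [ 20.  58. 152.]
-50 119 [ 20.  69. 177.]
-30 60 [ 42.  81. 102.]
-10 59 [ 41.  78. 101.]
10 78 [ 40.  85. 100.]
30 77 [ 39.  88. 100.]
50 82 [ 42.  92. 102.]
70 32 [ 62.  71. 101.]
[ 0.69561934  0.24238225 -6.67860015] [ 0.0088872   0.55230324 -0.05929436] [ 453.38046633 -240.91683529   42.09079951]
```

The bin is level with its bottom at about 20–23, so 3–4 mm remain. I lower it gently to contact.

apply_moves([
  {"gripper": 0, "delta_pos": [0.08, 0, 0], "dr": [0, 0, 0]},
  {"gripper": 0, "delta_pos": [0.08, 0, 0], "dr": [0, 0, 0]},
  {"gripper": 0, "delta_pos": [0.07, 0, 0], "dr": [0, 0, 0]},
  {"gripper": 0, "delta_pos": [0.07, 0, 0], "dr": [0, 0, 0]},
  {"gripper": 0, "delta_pos": [0, 0, 0], "dr": [0, 0, 0]},
])

```text
t: 16.17
ee_pos: [453.4, -240.9, 39.3]
orientation: [1.284, 1.122, -1.187]
ft_force: [-3.9, 0.7, 1.8]
width: 10.5
```

Contact is made and the load has transferred. Now I release and retract.

apply_moves([
  {"gripper": 32, "delta_pos": [0, 0, 0], "dr": [0, 0, 0]},
  {"gripper": 32, "delta_pos": [0, 0, 0], "dr": [0, 0, 0]},
  {"gripper": 32, "delta_pos": [0, 0, 0], "dr": [0, 0, 0]},
  {"gripper": 32, "delta_pos": [0, 0, 0], "dr": [0, 0, 0]},
  {"gripper": 32, "delta_pos": [-0.2, 0, 0], "dr": [0, 0, 0]},
])

```text
t: 16.58
ee_pos: [453.5, -240.9, 40.9]
orientation: [1.284, 1.122, -1.187]
ft_force: [0.4, 0.1, 0.4]
width: 28.0
```

apply_moves([
  {"gripper": 32, "delta_pos": [-0.8, 0, 0], "dr": [0, 0, 0]},
  {"gripper": 32, "delta_pos": [-1.0, 0, 0], "dr": [0, 0, 0]},
  {"gripper": 32, "delta_pos": [-1.0, 0, 0], "dr": [0, 0, 0]},
  {"gripper": 32, "delta_pos": [-1.0, 0, 0], "dr": [0, 0, 0]},
  {"gripper": 32, "delta_pos": [-1.5, 0, 0], "dr": [0, 0, 0]},
])

```text
t: 17.0
ee_pos: [448.7, -240.5, 94.6]
orientation: [1.284, 1.122, -1.187]
ft_force: [0.9, 0.6, 0.2]
width: 28.0
```

apply_moves([
  {"gripper": 32, "delta_pos": [-2.0, -1, 0], "dr": [0, 0, 0]},
  {"gripper": 32, "delta_pos": [-2.0, -1.5, 0], "dr": [0, 0, 0]},
  {"gripper": 32, "delta_pos": [-2.0, -1.5, 0], "dr": [0, 0, 0]},
  {"gripper": 32, "delta_pos": [-1.0, -1, 0], "dr": [0, 0, 0]},
  {"gripper": 32, "delta_pos": [0, 0, 0], "dr": [0, 0, 0]},
])

```text
t: 17.42
ee_pos: [392.8, -238.1, 162.1]
orientation: [1.284, 1.118, -1.186]
ft_force: [0.3, 0.5, -0.1]
width: 28.0
```

Run:
```python
from h import *
binat('pics/c8.png'); o=ctrl.get_obs();print(o['ft_force'],o['ee_pos'])
a=np.load("top.npz")["img"]; t=cap("top"); b=t["img"]
hs=lambda i:(lambda h:(h[...,0]>100)&(h[...,0]<130)&(h[...,1]>120))(cv2.cvtColor(i,cv2.COLOR_RGB2HSV))
for r in((135,180,160,192),(130,180,217,290)):
    print("blue centroid before/after",[np.argwhere(hs(i)[r[0]:r[1],r[2]:r[3]]).mean(0).round(2) for i in(a,b)])
i=cv2.imread("pics/c8.png"); j=cv2.resize(b[80:200,145:300,::-1],(516,400)); cv2.imwrite("pics/c9.png",np.hstack([i[:,400:][:, :280],j]))
```

```text
scene 2062 a [-81.  72.] b [-29.  33.]
-90 267 [21. 68. 84.]
-70 222 [22. 64. 88.]
-50 316 [25. 64. 96.]
-30 247 [24. 73. 97.]
-10 243 [24. 73. 97.]
10 231 [23. 73. 98.]
30 223 [25. 73. 97.]
50 231 [24. 75. 98.]
70 82 [67. 85. 98.]
top 900 a [-80.  71.] b [-27.  33.]
-90 112 [18. 82. 86.]
-70 201 [ 17.  24. 281.]
-50 162 [17. 43. 98.]
-30 80 [ 42.  86. 102.]
-10 74 [ 43.  85. 101.]
10 78 [ 41.  89. 100.]
30 77 [ 41.  81. 101.]
50 88 [ 40.  92. 101.]
70 28 [ 60.  70. 101.]
[ 0.76277596 -0.15061641 -0.01974233] [ 393.95309228 -238.15627447  160.38609941]
blue centroid before/after [array([33.24, 20.19]), array([30.88, 21.6 ])]
blue centroid before/after [array([23.69, 29.14]), array([23.62, 29.1 ])]
```

View pics/c9.png

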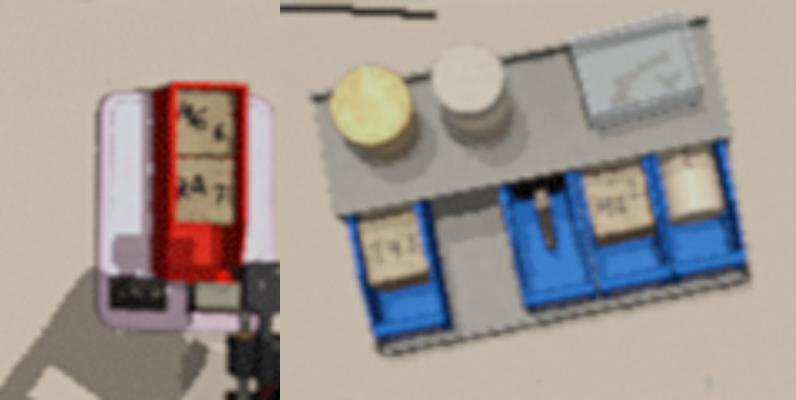

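The bin stands level on the pan with its tops at 97–98 mm (17+80), centred about 5 mm from the pan's middle. Both cubes are in it, the gripper is clear and the blue bins are in place.

```bash
python3 -c "
from workcell import ctrl
print(ctrl.get_obs()['t']); print(ctrl.close_job())"
```

```text
17.5667
the job is handed in; nothing more can be done
None
```

The red bin is on the scale's pan with both cubes in it, released, and I handed the job in at 17.6 s. I gripped it by the rim, tipped its front up about 0.15 rad in place, drew it out over the lip and carried it to the scale.

**Last checks:**
- **Position:** the bin's middle is about 5 mm from the pan's middle, against a limit of 30 mm.
- **Level:** its wall tops read 97–98 mm along its length, where 97 is expected, so it stands level on the scale's top.
- **Cubes and force:** both cubes are visible in the bin, the gripper is clear of it, and the wrist force is about zero.
- **Blue bins:** all four still stand in the rack. Three show no shift. The colour check on the left one moved by 2–3 pixels, which I put down to its side wall now being exposed. In the picture it looks unmoved.

**What failed or disagreed:**
- **First grasp:** the fingers closed on top of the rim instead of around it. The real fingertips sit about 18.5 mm behind the reported TCP, where the description says 8 mm ahead. I went deeper by the measured amount and the second pinch held.
- **Sag in the air:** the bin sagged about 0.05 rad in the pinch once it was off the lip, and slightly more on the way to the scale. I levelled it before setting it down.

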